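# Slide the finds tray between the scale rails of the photo stand

## Robot

A 6-joint arm with a two-finger parallel gripper is mounted at the origin on the work surface. World frame = base frame: x ahead of the robot, y to its left, z up, the work surface at z = 0. Lengths are in m, angles in degrees, forces in N, time in s.
With the tool pointing down it reaches from about 0.4 to 0.925 m from the base axis. Payload 12.5 kg.
Tool frame: the origin (TCP) lies at the very end of the fingers, on their centre line; the grasp point (between the pads) lies 19 mm behind it; z points along the fingers, y is the line along which they close (so a half turn about z gives the same grasp; the last joint's range is limited). The gripper opens to 95 mm and grips with 3 to 60 N. Pads are 20 mm wide; open, the fingers measure 119 mm over their backs; the gripper's body (75 mm by 180 mm) begins 59 mm behind the grasp point.
Start: joints at [-69.763, 28.126, 89.318, -0, 62.55, -6.05], TCP at [0.277, -0.56, 0.187] pointing down, gripper open.
Joint ranges: [-177.58, 177.58], [-47.91, 125.51], [2.72, 160], [-65.01, 245.01], [3.68, 167.84], [-153.87, 153.87]. Speed limits (degrees/s): [127.2, 127.2, 159.86, 180, 180, 180].

## Interface

Orientations are given as [roll, pitch, yaw] about the fixed x, y, z axes, in that order (R = Rz(yaw) Ry(pitch) Rx(roll)).
In Python, from plant import arm gives the robot as it stands. The module is installed in compiled form; this text tells all that it offers. Calls block until the motion is done:
- arm.reach(position, orientation): joint-space move of the TCP to a pose.
- arm.move_straight(position, frame=None, v=0.15, threshold=None): straight line of the TCP; frame=None keeps the orientation; v is the mean speed in m/s. With threshold (N) it stops when the force on the tool has changed by that much, and returns True; else False.
- arm.move_joints(angles): joint-space move.
- arm.move_gripper(opening, force=None): finger opening in m; force is the grip in N (None keeps the last); returns when the fingers have stopped.
- arm.wait(seconds).
- arm.solve_ik(position, orientation): joint angles nearest the present ones, or None.
- arm.observe(): the state.
- arm.read_camera(name): name is "side" or "top" or "wrist"; returns a dict with "pixels" (384x512x3 uint8, blue, green, red), "z_map" (384x512 float32, m along the optical axis (not along the pixel's ray), 0 where there is no reading), "K" (3x3 intrinsics, pixels), "T" (4x4, takes a point from camera to world coordinates). Camera axes: x right, y down, z forward; pixel columns grow to the right and rows downward; lengths in m; the calibration is good to about 2 mm. The wrist camera is an equidistant fisheye: a pixel r from the principal point sees the ray r / f radians off the axis. A picture is of the moment at which its call begins.
A pose or a line that the arm cannot do raises arm.MotionError and nothing moves.
- arm.hand_in(): hands the job in; it is judged then, once.
The state is a dict: "time": time; "joint_pos": joint angles; "joint_vel": joint speeds; "joint_torque": joint torques, N m; "tcp_pos": TCP position; "ee_rot": TCP orientation; "force": force on the tool from outside, world axes, zero at the start; "ft_torque": the same for the moment, N m; "grip_width": finger opening in m; "gripper_force": force on a finger pad.
Only numpy, scipy, OpenCV 4.12 (cv2) and the standard library are available. Lean on these libraries where they do the work, as an engineer would, in place of code of your own. Each camera call takes 0.05 s, during which the arm holds its last target. There are 200 camera calls.

## Task

Using only the fingertips or the outside of the fingers, gently line up the white finds tray in front of the lane on the plywood photo stand, then push it down the lane until it stands squarely and wholly on the blue field, and leave it there. Neither the tray nor the robot may touch the two black-and-white scale rails at any moment. Never pinch, lift or tip the tray, do not touch the finds in it, and leave everything else on the table where it is.

Things in the scene. Friction and masses are not known exactly. Their poses are not given: they have to be found in the camera images.
- stand: Photo stand: a plywood board lying on the table, 260 mm (its x) by 460 mm (its y, from -240 to +220 mm), 8 mm thick, fixed. Origin at the table surface, near the board's centre; z up. The lane runs along its +y axis: two rails stand on it with their inner faces at x = -58 and +58 mm, from y = -35 mm (the open mouth) to y = +215 mm; the lane has no end stop. The apron before the mouth (y below -35 mm) is bare but for the tray. The board's place and yaw on the table vary.
- mouth (a point): Centre of the lane's mouth, on the board's upper surface, at stand (0, -35, 8) mm; axes as the stand's.
- field (a point): Centre of the blue field, the blue rectangle 116 mm across the lane by 150 mm along it that fills the lane's far part, on the board's upper surface, at stand (0, +130, 8) mm; axes as the stand's.
- rail_near: Scale rail on the stand's -x side (towards the robot), black and white in 25 mm blocks, 12 mm wide, 250 mm long, 20 mm high above the board (top 28 mm above the table). Origin at the centre of its underside, at stand (-64, +90, 8) mm. Not to be touched.
- rail_far: The same rail on the stand's +x side, origin at stand (+64, +90, 8) mm. Not to be touched.
- tray: White plastic finds tray, open on top, 90 mm wide (its x) by 110 mm long (its y, the way it goes down the lane) by 55 mm high, upright outer walls 3 mm thick; about 0.25 to 0.5 kg with the finds fixed in it. Origin at the centre of its underside, z up. It starts loose on the apron before the mouth, up to 30 mm off the lane's middle and up to 0.3 rad askew; sliding freely on the board with ordinary friction.
- finds: Brown bone pieces and sherds lying in the tray, all below its rim; they ride with the tray. Origin at the tray's inner floor centre. Not to be touched.
- jar: Bystander: small amber glass jar with white cap, 34 mm wide, 50 mm high, on the board beyond the far rail. Origin: centre of its underside.
- sherd: Bystander: flat terracotta sherd about 40 x 70 x 9 mm on the board beyond the far rail. Origin: centre of its underside.
- skull: Bystander: brown bowl-shaped skull piece, 110 mm across, 52 mm high, on the table off one end of the stand. Origin: centre of its underside.
- long_bone: Bystander: brown long bone 160 mm long, 25 mm high, on the table off the other end of the stand. Origin: centre of its underside.
- pencil: Bystander: red pencil, 170 x 8 mm, lying on the table to the robot's right. Origin: centre of its underside.
- brush: Bystander: brush lying on the table to the robot's left, along its own x. Origin on its underside.

How it is judged (in metres and radians):
On the way:
1. the tray stands on the board half-way down the lane, between the rails (y of tray in the frame of stand between -0.02 and 0.07 m and x of tray in the frame of stand between -0.0135 and 0.0135 m and z of tray in the frame of field between -0.005 and 0.005 m), for 0.1 s.
At the end, for the whole second after the job is handed in: The tray stands at rest, upright on the blue field between the rails: its centre within 20 mm of the field's centre along the lane and 13.5 mm across it, square to the lane within 0.15 rad (y of tray in the frame of field between -0.02 and 0.02 m and x of tray in the frame of field between -0.0135 and 0.0135 m and z of tray in the frame of field between -0.004 and 0.004 m and angle between the y axis of tray and the y axis of stand, either way round below 0.15 rad and angle between tray's own z axis and vertical below 0.05 rad and linear speed of tray below 0.01 m/s); the robot touches nothing.
It fails at once if a scale rail is touched, by the tray or by anything else (contact force between any of rail_near, rail_far and anything else above 0.3 N).
It fails at once if the tray is lifted or tipped (6 mm off the board or 0.12 rad) (z of tray in the frame of field above 0.006 m or angle between tray's own z axis and vertical above 0.12 rad).
It fails at once if the tray is squeezed or shoved hard (over 20 N from the robot) (contact force between any of the fingers, the arm and tray above 20 N).
It fails at once if the finds are touched (contact force between any of the fingers, the arm and finds above 0.5 N).
It fails at once if a bystander is moved (more than about 12 mm) (distance of any of jar, sherd from where it was at the start of the episode above 0.012 m or distance of any of skull, long_bone, pencil, brush from where it was at the start of the episode above 0.015 m).
It also fails if it takes over 72 s, if anything falls off the work surface, if the arm or the gripper's body presses on something with over 40 N, if the wrist force passes 120 N, or if a joint passes its speed limit or range.

## Working session

There is one attempt and no reset: what is moved stays moved. The work goes in short steps, each a Python script; the robot and the scene stay as the last script left them, time stands still between calls to the robot, and variables do not carry over. Pictures are saved under pics/ and viewed, at most 10 in all, crops included, and the job is handed in when it is done.

```bash
mkdir -p pics
python3 - <<'E'
from plant import arm
import cv2,numpy as np
for n in("top","side"):
    c=arm.read_camera(n); cv2.imwrite(f"pics/{n}0.png",c["pixels"]); np.savez(f"{n}0.npz",**c); print(n,c["K"].tolist(),np.round(c["T"],3).tolist())
o=arm.observe(); print(o["time"],o["tcp_pos"],o["ee_rot"])
E
```

```text
top [[387.38858188060266, 0.0, 249.36750452657915], [0.0, 387.38858188060266, 194.1537351209359], [0.0, 0.0, 1.0]] [[-0.019, -0.99, 0.143, 0.417], [-1.0, 0.019, -0.005, -0.012], [0.002, -0.143, -0.99, 1.218], [0.0, 0.0, 0.0, 1.0]]
side [[433.466502858283, 0.0, 254.34769760097484], [0.0, 433.466502858283, 182.29747720771718], [0.0, 0.0, 1.0]] [[-0.918, -0.327, 0.226, 0.323], [-0.397, 0.735, -0.549, 0.638], [0.013, -0.594, -0.805, 0.944], [0.0, 0.0, 0.0, 1.0]]
0.1 [ 0.27673051 -0.56014075  0.18633059] [-1.79945205e+02 -6.02690462e-03  2.62854109e+01]
```

View pics/top0.png

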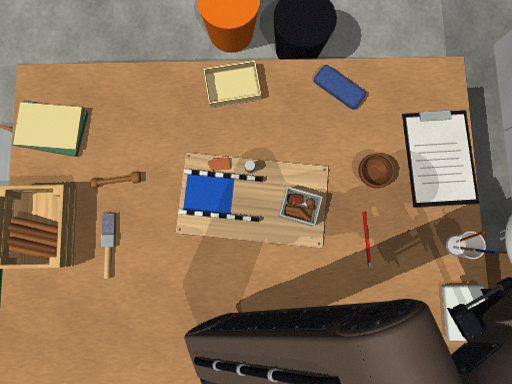

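View pics/side0.png

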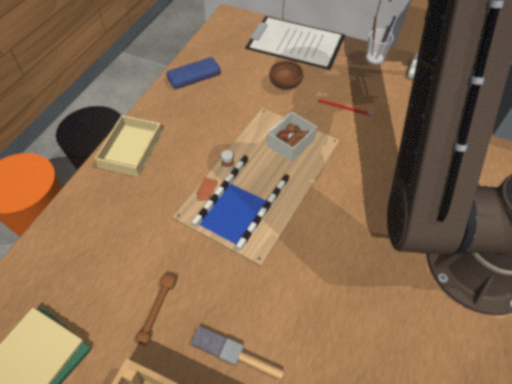

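The top view shows the blue field at about (209,195) and the tray at about (302,205). The lane runs left in the image, which is world +y. The side view agrees, and the apron is free around the tray.

```bash
cat > h.py <<'E'
import cv2,numpy as np
def cast(c,uv,z):
    uv=np.atleast_2d(uv).astype(float);d=np.c_[uv,np.ones(len(uv))]@np.linalg.inv(c["K"]).T@c["T"][:3,:3].T
    o=c["T"][:3,3];return o+d*((z-o[2])/d[:,2])[:,None]
def cloud(c):
    z=c["z_map"];v,u=np.mgrid[:z.shape[0],:z.shape[1]]
    P=(np.stack([u,v,np.ones_like(u)],-1)@np.linalg.inv(c["K"]).T)*z[...,None]
    return P@c["T"][:3,:3].T+c["T"][:3,3]
def rect(P):
    """min-area rect: centre, lengths (along ~y, along ~x), yaw (rad) of the side nearest world y"""
    r=cv2.minAreaRect((P[:,:2]*1000).astype(np.float32));b=cv2.boxPoints(r)
    e=[b[1]-b[0],b[2]-b[1]]; e.sort(key=lambda q:-abs(q[1])); a=e[0]*np.sign(e[0][1])
    return np.array(r[0])/1000,[np.linalg.norm(q) for q in e],np.arctan2(-a[0],a[1])
def blue(c):
    h=cv2.cvtColor(c["pixels"],cv2.COLOR_BGR2HSV);m=cv2.inRange(h,(105,150,60),(130,255,255))
    X=cloud(c)[...,:2]; m[(np.abs(X-[0.46,0.1])>[.16,.2]).any(-1)]=0
    n,l,s,_=cv2.connectedComponentsWithStats(m);k=1+np.argmax(s[1:,4]);v,u=np.nonzero(l==k)
    return cast(c,np.c_[u,v],.008)
def tray(c,xy=None,r=.09,zr=(.045,.075)):
    X=cloud(c);m=(X[...,2]>zr[0])&(X[...,2]<zr[1])&(c["z_map"]>0)
    if xy is not None:m&=np.hypot(X[...,0]-xy[0],X[...,1]-xy[1])<r
    v,u=np.nonzero(m);return cast(c,np.c_[u,v],.063),X[m]
E
python3 - <<'E'
from h import *
for n in("top","side"):
    c=dict(np.load(n+"0.npz")); B=blue(c);print(n,"blue",rect(B),len(B))
    xy=cast(c,[[302,205]] if n=="top" else [[293,137]],.04)[0,:2];print(xy)
    T,X=tray(c,xy);print("tray",rect(T),len(T),np.percentile(X[:,2],[5,50,95]))
    # board height & rails check
    C=cloud(c);P=C[(abs(C[...,0]-.46)<.2)&(abs(C[...,1])<.3)&(C[...,2]>.004)&(C[...,2]<.012)];print("board",rect(P),len(P))
E
```

```text
top blue (array([0.57780652, 0.11364402]), [np.float32(153.42647), np.float32(85.742226)], np.float32(-0.019262534)) 1192
[ 0.55082538 -0.17848889]
tray (array([ 0.54468268, -0.17049814]), [np.float32(110.66121), np.float32(91.66754)], np.float32(-0.30193135)) 416 [0.04597487 0.05171746 0.0635075 ]
board (array([0.46040942, 0.00167691]), [np.float32(595.0383), np.float32(398.93692)], np.float32(-0.0007269384)) 7158
side blue (array([0.58475995, 0.10989941]), [np.float32(142.12138), np.float32(82.670074)], np.float32(-0.09080651)) 1383
[ 0.54026337 -0.16895276]
tray (array([ 0.54441809, -0.16516995]), [np.float32(125.65626), np.float32(99.95503)], np.float32(-0.3060649)) 739 [0.04624729 0.05434405 0.0649112 ]
board (array([ 4.6018634e-01, -1.0824585e-04]), [np.float32(599.3124), np.float32(399.85324)], np.float32(-0.0010153647)) 9222
```

```bash
sed -i 's/\[0.46,0.1\])>\[.16,.2\]/[0.58,0.1])>[.16,.2]/' h.py
cat >> h.py <<'E'
def board(c):
    C=cloud(c);m=((abs(C[...,0]-.56)<.2)&(abs(C[...,1])<.32)&(C[...,2]>.0045)&(C[...,2]<.08)).astype(np.uint8)
    n,l,s,_=cv2.connectedComponentsWithStats(cv2.morphologyEx(m,cv2.MORPH_OPEN,np.ones((3,3))));k=1+np.argmax(s[1:,4]);v,u=np.nonzero(l==k)
    return C[v,u]
def rails(c,xy,yaw):
    C=cloud(c);R=np.array([[np.cos(yaw),-np.sin(yaw)],[np.sin(yaw),np.cos(yaw)]])
    L=(C[...,:2]-xy)@R; m=(C[...,2]>.022)&(C[...,2]<.034)&(abs(L[...,1]+40)<1e9)&(abs(L[...,1]+.04)<.15)
    return [C[m&(abs(L[...,0]-s*.064)<.015)] for s in(-1,1)]
E
python3 - <<'E'
from h import *
for n in("top","side"):
    c=dict(np.load(n+"0.npz")); B=blue(c);b=rect(B);print(n,"blue",b,len(B))
    P=board(c);print("board",rect(P),len(P))
    for r in rails(c,b[0],b[2]):print("rail",rect(r),len(r))
E
```

```text
top blue (array([0.59582361, 0.11134784]), [np.float32(147.54335), np.float32(115.61858)], np.float32(-0.1203007)) 1656
board (array([0.58814148, 0.06102718]), [np.float32(278.7256), np.float32(258.7828)], np.float32(-0.1266244)) 3379
rail (array([0.52497467, 0.0795589 ]), [np.float32(248.1335), np.float32(12.624656)], np.float32(-0.12148018)) 319
rail (array([0.65706665, 0.0628089 ]), [np.float32(246.57391), np.float32(24.21862)], np.float32(-0.12084641)) 316
side blue (array([0.59863715, 0.10783801]), [np.float32(141.47937), np.float32(109.65692)], np.float32(-0.11935142)) 1927
board (array([ 0.57576093, -0.04585202]), [np.float32(496.32172), np.float32(263.19077)], np.float32(-0.12197046)) 13343
rail (array([0.52520349, 0.0779328 ]), [np.float32(252.15248), np.float32(13.677545)], np.float32(-0.11943366)) 478
rail (array([0.65859631, 0.06241272]), [np.float32(250.71428), np.float32(27.374826)], np.float32(-0.11962234)) 474
```

Sizes, heights and yaws agree: stand yaw is about -0.121 rad and the field centre is about (0.5945, 0.111). The tray is at stand (-15, -154) mm and 0.18 rad askew. I'll square and centre it with a two-finger push from the -x side.

```bash
cat >> h.py <<'E'
YAW=-0.1208;F=np.array([.5945,.111]);R2=np.array([[np.cos(YAW),-np.sin(YAW)],[np.sin(YAW),np.cos(YAW)]])
O=F-R2@[0,.130]
def W(x,y,z): return [*(O+R2@[x/1e3,y/1e3]),z]      # stand mm -> world
def S(p): return (np.asarray(p)[:2]-O)@R2*1e3
D=np.degrees(YAW)
def look(arm,guess):
    """tray in stand frame, mm / rad, from the top camera"""
    c=arm.read_camera("top");T,X=tray(c,W(*guess,0)[:2]);r=rect(T);print("tray",S(r[0]).round(1),"yaw",round(float(r[2]-YAW),3),r[1],len(T));return c
def st(arm):
    o=arm.observe();print("t",round(o["time"],2),"tcp",S(o["tcp_pos"]).round(1),o["tcp_pos"][2].round(4),"F",np.round(R2.T@o["force"][:2],2),o["force"][2].round(2))
E
python3 - <<'E'
from h import *
from plant import arm
arm.move_gripper(.06)
arm.reach(W(-105,-154,.12),[180,0,D]);st(arm)
arm.move_straight(W(-105,-154,.028),v=.12);st(arm)
arm.move_straight(W(-85,-154,.028),v=.06);st(arm)
arm.move_straight(W(-60,-154,.028),v=.03);st(arm)
arm.move_straight(W(-80,-154,.028),v=.08);st(arm)
c=look(arm,(-5,-154));cv2.imwrite("pics/top1.png",c["pixels"][130:280,150:370].repeat(3,0).repeat(3,1))
E
```

```text
t 2.52 tcp [-104.7 -154.6] 0.1201 F [-0.3   0.35] 0.0
t 3.43 tcp [-104.7 -154.2] 0.0284 F [0.29 0.65] -0.41
t 3.92 tcp [ -84.9 -153.9] 0.028 F [-0.34 -0.47] 0.3
t 4.9 tcp [ -59.8 -154. ] 0.028 F [0.69 0.09] 0.76
t 5.3 tcp [ -79.9 -154.1] 0.0282 F [-0.19 -0.04] -0.38
tray [  -0.9 -150.8] yaw -0.081 [np.float32(110.53327), np.float32(88.932434)] 146
```

View pics/top1.png

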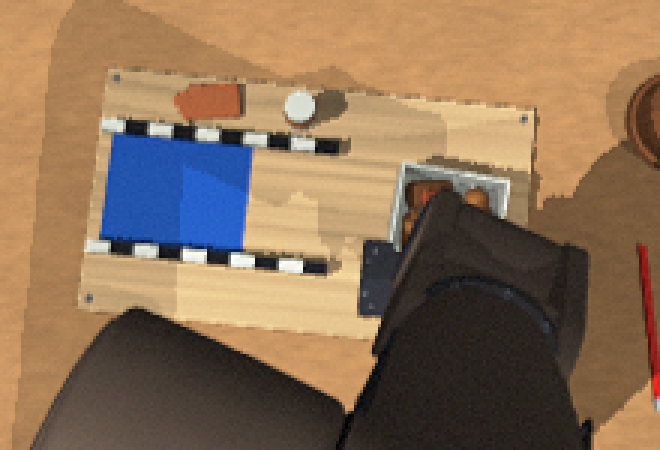

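The tray is now about 0.08 rad askew and near the lane's centre line; the arm covers its near half at (480,250) in the crop. I'll push 5 mm more, then look from behind it.

Run:
```python
from h import *
from plant import arm
arm.move_straight(W(-66,-151,.028),v=.08)
arm.move_straight(W(-55,-151,.028),v=.03);st(arm)
arm.move_straight(W(-85,-151,.028),v=.1)
arm.move_straight(W(-85,-151,.13),v=.15)
arm.move_gripper(.045)
arm.reach(W(0,-255,.13),[180,0,D+90]);st(arm)
c=look(arm,(0,-151));cv2.imwrite("pics/top2.png",c["pixels"][130:280,150:370].repeat(3,0).repeat(3,1))
s=arm.read_camera("side");T,X=tray(s,W(0,-151,0)[:2]);r=rect(T);print(S(r[0]),r[1],r[2]-YAW)
```

```text
t 6.19 tcp [ -54.9 -151. ] 0.028 F [-0.26 -0.23] -0.07
t 9.5 tcp [-1.000e-01 -2.548e+02] 0.13 F [0.6  0.31] 0.4
tray [   2.1 -149.4] yaw -0.048 [np.float32(110.90867), np.float32(91.45229)] 406
[   1.08769452 -144.09095981] [np.float32(127.02007), np.float32(97.70949)] -0.047512934
```

View pics/top2.png

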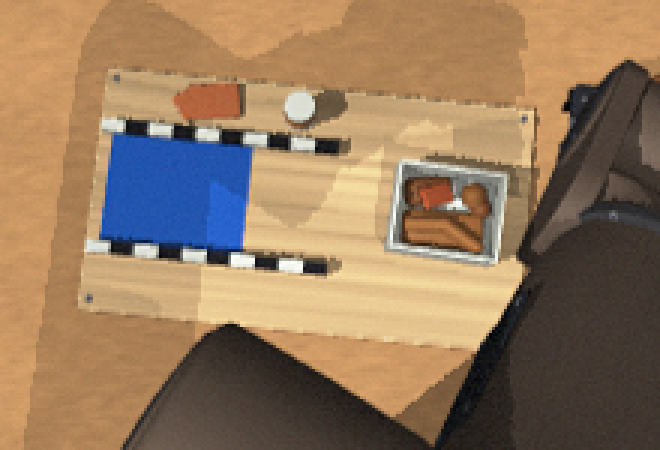

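The tray is at stand (2, -149) mm and 0.05 rad askew, clear of the mouth at about (335,200) in the crop. Next is the rear push with two fingers, stopping to check before the mouth.

Run:
```python
from h import *
from plant import arm
arm.move_straight(W(1,-240,.13),v=.15)
arm.move_straight(W(1,-240,.037),v=.15)
arm.move_straight(W(1,-218,.037),v=.06);st(arm)
arm.move_straight(W(1,-167,.037),v=.035);st(arm)
c=look(arm,(0,-102));cv2.imwrite("pics/top3.png",c["pixels"][130:280,150:370].repeat(3,0).repeat(3,1))
s=arm.read_camera("side");T,X=tray(s,W(0,-102,0)[:2]);r=rect(T);print(S(r[0]),r[1],r[2]-YAW)
```

```text
t 11.13 tcp [   1.2 -217.6] 0.0372 F [ 0.05 -0.05] -0.3
t 12.74 tcp [   1.  -167.2] 0.037 F [0.03 0.36] -0.09
tray [   4.8 -103.3] yaw -0.105 [np.float32(21.90019), np.float32(90.21767)] 60
[   1.35503286 -132.0882639 ] [np.float32(105.79258), np.float32(98.31558)] -0.047512785
```

View pics/top3.png

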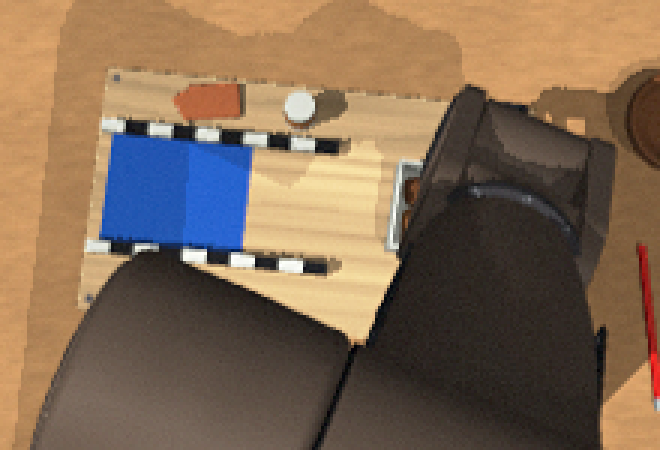

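Run:
```python
from h import *
from plant import arm
o=arm.observe();print({k:np.round(v,3) for k,v in o.items()})
s=arm.read_camera("side");cv2.imwrite("pics/side3.png",cv2.resize(s["pixels"][80:260,180:400],None,fx=3,fy=3))
```

```text
{'time': np.float64(12.842), 'joint_pos': array([-2.46300e+01,  3.58960e+01,  1.02369e+02, -2.00000e-03,
        4.17330e+01, -1.76970e+01]), 'joint_vel': array([ 0.02 , -0.034, -0.026,  0.009,  0.041,  0.009]), 'joint_torque': array([ 3.0000e-02, -6.2096e+01, -1.8061e+01,  4.5000e-02,  6.0000e-02,
       -1.0000e-03]), 'tcp_pos': array([ 0.56 , -0.184,  0.037]), 'ee_rot': array([1.79998e+02, 2.00000e-03, 8.30680e+01]), 'force': array([0.354, 0.05 , 0.479]), 'ft_torque': array([-0.022, -0.117,  0.004]), 'gripper_force': np.float64(0.0), 'grip_width': np.float64(0.045)}
```

View pics/side3.png

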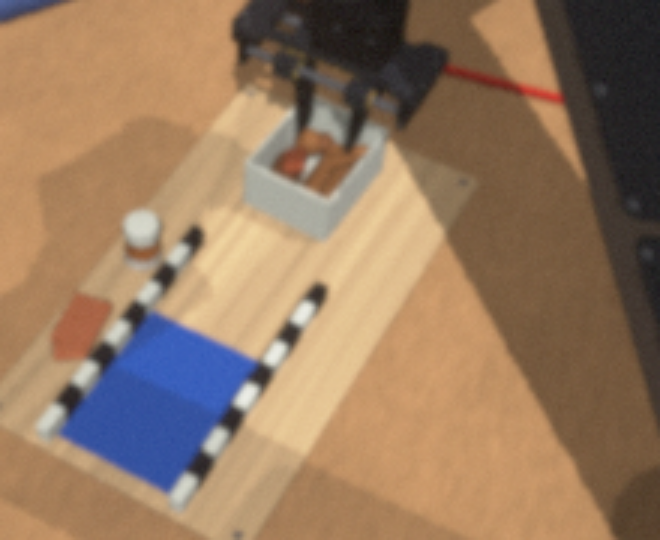

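The side view shows both fingers over the tray's inside, tips near crop (303,130) and (350,145), and the tray has not moved. I'll measure where the fingers really are before moving anything.

Run:
```python
from h import *
from plant import arm
o=arm.observe();print(o["time"])
s=arm.read_camera("side");C=cloud(s);g=s["pixels"].max(-1)
for u0,v0 in((281,123),(297,128)):
  for v in range(v0-12,v0+7,2):
    r=[]
    for u in range(u0-4,u0+7,2): r.append((int(g[v,u]),*S(C[v,u]).astype(int).tolist(),int(C[v,u,2]*1000)))
    print(v,u0-4,r)
```

```text
12.8917
111 277 [(107, 85, -259, 0), (54, 29, -154, 115), (41, 24, -155, 117), (54, 22, -165, 110), (106, 63, -270, 1), (121, 58, -273, 1)]
113 277 [(109, 81, -250, 1), (61, 29, -155, 107), (47, 22, -152, 113), (57, 23, -168, 99), (115, 32, -201, 67), (127, 28, -206, 64)]
115 277 [(139, 72, -234, 10), (67, 29, -155, 99), (46, 23, -155, 103), (72, 24, -170, 89), (135, 33, -205, 55), (138, 27, -205, 58)]
117 277 [(175, 45, -178, 64), (71, 29, -156, 91), (46, 24, -158, 92), (78, 22, -168, 84), (153, 33, -205, 47), (165, 26, -204, 51)]
119 277 [(149, 45, -178, 56), (69, 27, -153, 87), (46, -333, 620, 944), (102, 23, -171, 73), (162, 33, -207, 37), (172, 24, -202, 46)]
121 277 [(140, 44, -178, 48), (75, 27, -153, 79), (66, 23, -158, 77), (129, 38, -205, 28), (165, 31, -205, 31), (170, 25, -205, 35)]
123 277 [(144, 45, -180, 38), (84, 27, -155, 69), (111, 23, -160, 67), (151, 28, -186, 41), (154, 32, -207, 21), (153, 23, -203, 29)]
125 277 [(141, 44, -180, 30), (114, 35, -174, 40), (146, 30, -176, 42), (166, 23, -175, 46), (161, 20, -182, 41), (136, 15, -186, 41)]
127 277 [(137, 42, -177, 
[... 908 characters left out ...]
, 52)]
126 293 [(145, 4, -205, 25), (86, -1, -205, 28), (56, -27, -155, 87), (107, -29, -164, 80), (159, -19, -206, 37), (171, -26, -204, 42)]
128 293 [(130, -3, -188, 37), (78, -2, -204, 22), (82, -27, -157, 77), (140, -15, -203, 29), (159, -26, -190, 47), (169, -27, -203, 36)]
130 293 [(127, -6, -180, 37), (90, -22, -157, 66), (122, -21, -173, 51), (158, -27, -174, 54), (173, -29, -185, 44), (179, -40, -171, 64)]
132 293 [(142, -16, -159, 53), (137, -20, -164, 51), (137, -23, -170, 47), (149, -28, -173, 48), (170, -39, -161, 64), (167, -42, -167, 60)]
134 293 [(137, -19, -152, 54), (129, -22, -161, 47), (129, -25, -167, 43), (165, -29, -173, 40), (171, -40, -159, 59), (161, -42, -169, 51)]
```

The fingertips are actually at z ≈ 0.066 although the TCP reads 0.037, and their x/y is as expected. They passed just over the rim, which is why the tray stayed put. I'll lift, back off, and find the true tip height by a gentle touch on the bare table behind the board.

Run:
```python
from h import *
from plant import arm
arm.move_straight(W(1,-167,.07),v=.1)
arm.move_straight(W(1,-266,.07),v=.15)
arm.wait(.2);st(arm)
s=arm.read_camera("side");C=cloud(s);L=(C[...,:2]-O)@R2*1e3
g=s["pixels"].max(-1);m=(abs(L[...,0])<45)&(L[...,1]>-275)&(L[...,1]<-235)&(C[...,2]>.03)&(C[...,2]<.13)&(g<110)
print("lowest dark z",np.sort(C[m][:,2])[:12].round(3))
arm.move_straight(W(1,-266,.03),v=.1)
print(arm.move_straight(W(1,-266,-.04),v=.02,threshold=3));st(arm)
arm.move_straight([*arm.observe()["tcp_pos"][:2],arm.observe()["tcp_pos"][2]+.012],v=.1);st(arm)
```

```text
t 14.43 tcp [   1.1 -265.1] 0.0701 F [-0.22  0.57] 0.03
lowest dark z [0.099 0.101 0.102 0.103 0.104 0.104 0.104 0.104 0.105 0.105 0.106 0.107]
True
t 17.54 tcp [   1. -266.] -0.0275 F [-1.38 -0.08] 6.9
t 17.82 tcp [   1.3 -266.1] -0.0151 F [-0.85 -0.53] 0.1
```

The contact reading of -0.028 confirms it: the real tips sit 28 mm above the reported TCP. I'll command z = 0.012 so the tips are at 0.040, above the rails and below the rim, and redo the rear push.

Run:
```python
from h import *
from plant import arm
arm.move_straight(W(1,-262,.012),v=.15)
arm.move_straight(W(1,-222,.012),v=.1);st(arm)
for y in(-190,-167):
    arm.move_straight(W(1,y,.012),v=.035);st(arm)
s=arm.read_camera("side");T,X=tray(s,W(0,-102,0)[:2]);r=rect(T);print(S(r[0]),r[1],r[2]-YAW)
arm.move_straight(W(1,-185,.012),v=.1)
arm.move_straight(W(1,-250,.10),v=.25)
c=look(arm,(0,-102))
s=arm.read_camera("side");T,X=tray(s,W(0,-102,0)[:2]);r=rect(T);print(S(r[0]),r[1],r[2]-YAW)
cv2.imwrite("pics/top4.png",c["pixels"][130:280,150:370].repeat(3,0).repeat(3,1))
st(arm)
```

```text
t 18.7 tcp [   1.1 -221.5] 0.012 F [-0.33  0.32] 0.15
t 19.77 tcp [   1. -190.] 0.012 F [0.02 0.33] 0.22
t 20.57 tcp [   1.  -166.8] 0.012 F [0.26 0.13] 0.63
[  -1.57356524 -108.58035182] [np.float32(156.19075), np.float32(96.51027)] 0.0014372319
tray [ -1.  -98.2] yaw 0.001 [np.float32(110.09273), np.float32(91.840034)] 393
[ -2.05222975 -93.43213733] [np.float32(125.35407), np.float32(97.42388)] 0.0014375672
t 21.65 tcp [ 2.000e-01 -2.487e+02] 0.0984 F [ 0.48 -0.31] -0.08
```

View pics/top4.png

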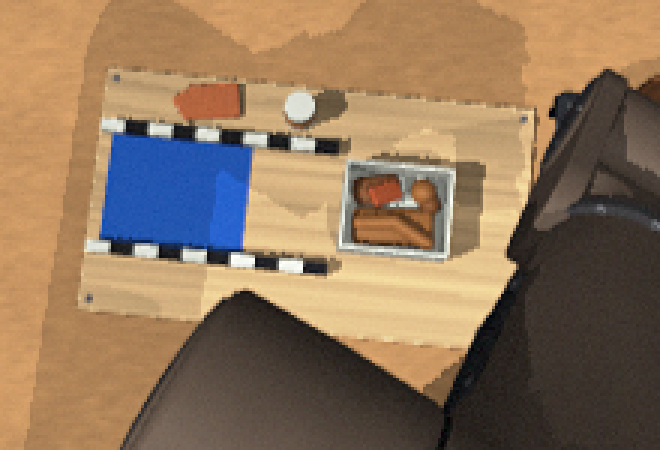

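The tray is square (0.001 rad) at stand (-1, -98) mm, just before the mouth, with its front edge at crop x≈343. Pushing on down the lane, with checks on the way.

Run:
```python
from h import *
from plant import arm
arm.move_straight(W(-1,-225,.012),v=.25)
arm.move_straight(W(-1,-180,.012),v=.1)
arm.move_straight(W(-1,-90,.012),v=.04);st(arm)
s=arm.read_camera("side");T,X=tray(s,W(0,-21,0)[:2]);r=rect(T);print(S(r[0]),r[1],r[2]-YAW)
arm.move_straight(W(-1,-50,.012),v=.04);st(arm)
arm.wait(.2)
s=arm.read_camera("side");T,X=tray(s,W(0,19,0)[:2]);r=rect(T);print(S(r[0]),r[1],r[2]-YAW)
c=look(arm,(0,19))
cv2.imwrite("pics/mid.png",np.hstack([cv2.resize(s["pixels"][80:260,180:400],(390,320)),cv2.resize(c["pixels"][130:280,150:370],(390,320))]))
```

```text
t 25.17 tcp [ -1. -90.] 0.012 F [ 0.83 -0.93] -0.04
[ 17.27214494 -32.82784438] [np.float32(153.14015), np.float32(136.26266)] 0.0051175132
t 26.37 tcp [ -1. -50.] 0.012 F [-0.04 -0.29] -0.21
[18.34351209  7.77667775] [np.float32(152.44254), np.float32(137.20268)] 0.001983717
tray [21.2 52.8] yaw -0.115 [np.float32(45.23117), np.float32(137.61221)] 156
```

View pics/mid.png

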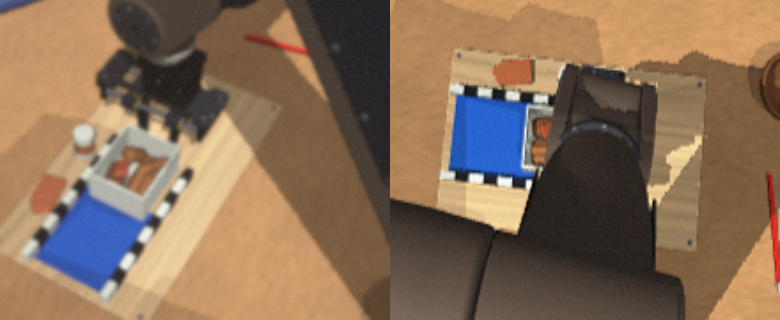

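The tray is between the rails, centred by eye and square. My mask also caught the jar, so I'll restrict it to the lane and go on to the field.

```bash
cat >> h.py <<'E'
def lane(c,y):
    T,X=tray(c,W(0,y,0)[:2]);L=S(T);L2=S(X);k=(abs(L2[:,0])<54);L=L[k]
    r=rect(L/1e3);print("lane",(r[0]*1e3).round(1),np.round(r[1],1),round(float(r[2]),3),len(L))
E
python3 - <<'E'
from h import *
from plant import arm
lane(arm.read_camera("side"),19)
arm.move_straight(W(-1,30,.012),v=.04);st(arm)
lane(arm.read_camera("side"),98)
arm.move_straight(W(-1,61,.012),v=.035);st(arm)
arm.move_straight(W(-1,40,.012),v=.06)
arm.move_straight(W(-1,-20,.12),v=.15)
arm.move_straight(W(-1,-200,.14),v=.25);st(arm)
c=arm.read_camera("top");lane(c,130);s=arm.read_camera("side");lane(s,130)
cv2.imwrite("pics/end.png",np.hstack([cv2.resize(s["pixels"][80:260,180:400],(390,320)),cv2.resize(c["pixels"][130:280,150:370],(390,320))]))
E
```

```text
Traceback (most recent call last):
  File "h.py", line 42, in lane
    T,X=tray(c,W(0,y,0)[:2]);L=S(T);L2=S(X);k=(abs(L2[:,0])<54);L=L[k]
                               ~^^^
  File "h.py", line 34, in S
    def S(p): return (np.asarray(p)[:2]-O)@R2*1e3
                      ~~~~~~~~~~~~~~~~~^~
ValueError: operands could not be broadcast together with shapes (2,3) (2,)
```

```bash
sed -i 's/np.asarray(p)\[:2\]-O/np.asarray(p)[...,:2]-O/' h.py
python3 - <<'E'
from h import *
from plant import arm
lane(arm.read_camera("side"),19)
arm.move_straight(W(-1,30,.012),v=.04);st(arm)
lane(arm.read_camera("side"),98)
arm.move_straight(W(-1,61,.012),v=.035);st(arm)
arm.move_straight(W(-1,40,.012),v=.06)
arm.move_straight(W(-1,-20,.12),v=.15)
arm.move_straight(W(-1,-200,.14),v=.25);st(arm)
c=arm.read_camera("top");lane(c,130);s=arm.read_camera("side");lane(s,130)
cv2.imwrite("pics/end.png",np.hstack([cv2.resize(s["pixels"][80:260,180:400],(390,320)),cv2.resize(c["pixels"][130:280,150:370],(390,320))]))
E
```

```text
lane [-2.1  7.4] [151.8  97.2] 0.001 868
t 28.92 tcp [-1. 30.] 0.012 F [ 0.21 -0.6 ] -0.41
lane [-1.5 87.9] [148.4  96.8] 0.007 928
t 30.0 tcp [-1.  61.1] 0.012 F [-0.61  0.43] -0.88
t 32.35 tcp [  -1.3 -198.9] 0.1395 F [-0.33 -0.59] 0.31
lane [ -0.9 128.3] [111.1  91.4] 0.001 412
lane [ -1.8 132.3] [120.2  97.1] -0.007 904
```

View pics/end.png

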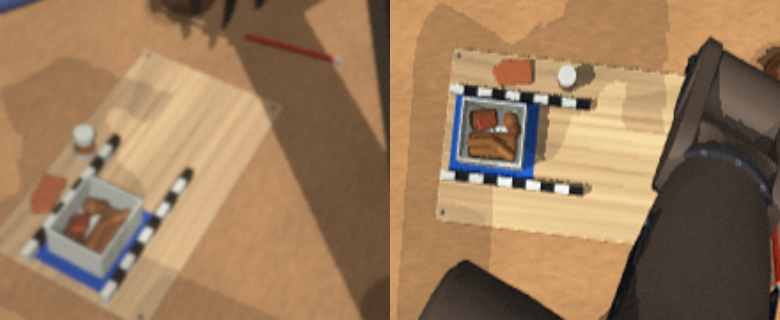

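The tray stands square on the blue field at stand (-1, 128) mm with blue showing around it, and the robot is clear.

```bash
python3 -c "
from plant import arm
print(arm.hand_in())"
```

```text
the job is handed in; nothing more can be done
None
```

The tray was pushed down the lane and handed in square on the blue field, about 2 mm short of its centre along the lane and 1 mm off across it, with the robot clear; on the first rear push the fingertips passed about 2 mm over the tray's rim (real tips sit 28 mm higher than reported) without moving it, and hand-in returned no verdict.

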